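Book out a meal and lift its bun with the tongs

TASK

Book out a meal at the outdoor food table: first turn the labelled jar on the spot until its label faces the scanner's window, and let go of it standing there. Then take the tongs, close them on the round bun in the tray and lift it with the tongs alone until its middle is more than 10 cm above the table; never touch the bun with the robot itself, and leave the two long rolls and the spoon where they lie. Finish while holding: the program ends with the bun still held up, steady, in the gripped tongs.

Things in the scene. Friction and masses are not known exactly. Their poses are not given: they have to be found in the camera images.
- jar: Small upright white jar, 56 mm diameter, straight side up to 80 mm, grey lid (53 mm) from 80 to 94 mm, 0.25 kg. Origin: centre of its underside, z up; its x axis points out through the paper label on its side. A raised rib on the lid (28 x 8 mm, top at 99 mm) runs from near the lid's centre to its edge on the label's side. It stands about 0.11 m in front of the scanner's window.
- jar_label (a point): Middle of the jar's paper label (28 mm wide, 45 mm tall, dark bars), 30 mm out from the jar's axis along its x, 42 mm above its underside. At the start it is turned 35 to 95 degrees clockwise (seen from above) away from facing the window.
- scanner_window (a point): Middle of the glass window of the grey scanner block fixed at the left of the table (90 mm deep, 100 mm wide, 102 mm tall, black foot), 60 mm above the table. Its x axis points from the window into the scanner, so the window looks along -x. The jar's label must point towards this point.
- tongs: Steel kitchen tongs lying on the edges of their two arms, 205 mm long, 24 mm high, 0.13 kg, centre of mass 75 mm ahead of the hinge. Origin: under the hinge at the closed rear end; x runs along the tongs to the tips, z up (hinge axis), y across. The upright strip arms (3 mm thick, 0 to 24 mm above the underside) swing symmetrically and are sprung open.
- tongs_grip (a point): Place to grip from outside, closing along the tongs' y: midway between the arms, 100 mm ahead of the hinge, 12 mm above the underside. Axes as tongs. Arms straight from 60 to 135 mm. Width over them here: 59 mm open, 47 mm half closed, about 39 mm on the bun. Springs: 4 N per arm when open, 6 N on the bun; at 47 mm they hold the tongs in the gripper; squeeze with about 25 N to hold the bun.
- tongs_tip (a point): Where the bun should be: midway between the two flat tip paddles (165 to 205 mm ahead of the hinge), 185 mm ahead of the hinge, 12 mm above the underside. Axes as tongs. Clear gap between the paddles here: about 87 mm open, 65 mm when the width at the grip is 47 mm, 50 mm on the bun.
- tong_left (a joint): Angle of the left tong arm: 0 fully open, growing as the tongs close, about 0.10 rad on the bun, 0.2 rad at most. The right arm moves equally.
- bun: The round bread bun (rigid), 50 mm diameter, 36 mm high, 45 g, lying in the tray among two longer rolls, in any of three places side by side, about 105 mm apart. Origin: centre of its underside, which starts 4 mm above the table.
- bun_center (a point): Middle of the bun, 17 mm above its underside, where it is widest.
- tray: Low aluminium tray fixed on the table, 110 mm (its x) by 330 mm (its y), floor 4 mm and rim 8 mm above the table. Origin: centre of its underside. Bottles, a cup and a plain jar, up to 190 mm tall, stand beyond it at x above 0.73 m.
- roll_a: A long bread roll, 80 mm long (its x, roughly the tray's x), 36 mm wide, 36 mm high, in the tray. Origin: centre of its underside. To be left alone.
- roll_b: The other long roll, same as roll_a. To be left alone.
- spoon: Steel serving spoon lying flat at the right, roughly along x, about 0.2 m long. Origin: on its underside, near mid length. To be left alone.

How it is judged:
By the outcome, as a careful person would: the job done as asked, in the order asked, and still so for the second after the job is handed in, while the arm keeps its last pose, push and grip.
It also fails if it takes over 58 s, if anything falls off the work surface, if the arm or the gripper's body presses on something with over 40 N, if the wrist force passes 120 N, or if a joint passes its speed limit or range.

ROBOT

A 6-joint arm with a two-finger parallel gripper is mounted at the origin on the work surface. World frame = base frame: x ahead of the robot, y to its left, z up, the work surface at z = 0. Lengths are in m, angles in degrees, forces in N, time in s.
With the tool pointing down it reaches from about 0.325 to 0.9 m from the base axis. Payload 3.5 kg.
Tool frame: the origin (TCP) lies between the finger pads; the fingertips stand 14 mm ahead of it and the grasp point (between the pads) lies 5 mm behind it; z points along the fingers, y is the line along which they close (so a half turn about z gives the same grasp; the last joint's range is limited). The gripper opens to 85 mm and grips with 20 to 120 N. Pads are 22 mm wide; open, the fingers measure 114 mm over their backs; the gripper's body (76 mm by 85 mm) begins 54 mm behind the grasp point. The pads swing forward as they close: fully open they stand 13 mm farther back than shut.
Start: joints at [-70.955, 15.837, -1.513, 72.651, 0, 84.076], TCP at [0.264, -0.567, 0.245] pointing down, gripper open.
Joint ranges: [-178.77, 178.77], [-48.84, 107.48], [-61.69, 71.31], [-111.58, 123.2], [-90, 87.43], [-180, 180]. Speed limits (degrees/s): [147.25, 147.25, 180, 180, 180, 180].

INTERFACE

Orientations are given as a 3x3 rotation matrix whose columns are the frame's x, y, z axes.
In Python, from plant import ctrl gives the robot as it stands.
- The arm moves only by the shell command python3 -m crank 'ROWS' [OPENING] [FORCE]. ROWS is JSON, a list of rows, each a list of 4 numbers: the shift along the tool's x, y, z in m, then the turn about the tool's z in rad. In form: [[dx, dy, dz, yaw], ...]. A call has exactly 8 rows; each row is the pose to reach, as a shift and turn from the pose commanded when the call began, along the tool's axes at that moment; what a row does not reach only later rows make up. A row lasts 1/8 s, in which the tool goes at most 62.5 mm and 10.7 degrees, less where a joint would pass 70% of its speed; a pose out of reach is approached as far as the arm can. A call with a gripper value outside its range is refused whole. OPENING is the finger opening in m, from 0 to 0.0854, set as the call begins (- or left out, the last holds). The fingers move at their own pace and stop on an object; FORCE is the grip in N (left out, the last holds). Time passes only in rows, so rows that repeat a pose let the fingers close, or fill a call up. It gives the time, the measured TCP pose, the force, the opening and the grip force at its end, in the units of the state.
- ctrl.observe(): the state, without advancing time (a new reading comes with each control period).
- ctrl.read_camera(name): name is "scene" or "side" or "wrist"; returns a dict with "frame" (400x640x3 uint8, red, green, blue), "fx", "fy", "cx", "cy" (pixels), "world_from_camera" (4x4, takes a point from camera to world coordinates); the wrist camera has in their place "tool_from_camera" (4x4, takes a point from camera to tool coordinates, whose origin is the TCP and whose axes are the flange's). Camera axes: x right, y down, z forward; pixel columns grow to the right and rows downward; lengths in m; the calibration is good to about 2 mm. A picture is of the moment at which its call begins: read the wrist's pose just before it. There is no depth.
- ctrl.sign_off(): hands the job in; it is judged then, once.
Trained networks look in the newest picture that a camera, given by its name, has taken for a name from the list of things; names that differ only in an ending like _2 or _b are one class to them, and where a whole thing is asked for, a point or a joint stands for the part that bears it (a point fixed in the world has none). Each returns a list of dicts, best first, with "score" (0 to 1); they miss things now and then, are a little off and sometimes report something else, mostly with a low value. They report only what shows in the picture. A call takes as long as a camera call.
- ctrl.recognise(camera, label): "centre" ([x, y, z] in m, in world coordinates, good to about 4 mm: the middle of the surface that is visible of it).
The state is a dict: "time_s": time; "joint_positions": joint angles; "dq": joint speeds; "joint_efforts": joint torques, N m; "eef_pos": TCP position; "orientation": TCP orientation; "force": force on the tool from outside, world axes, zero at the start; "moment": the same for the moment, N m; "width": opening from 0.0 (shut) to 1.0 (fully open); "grasp_force": force on a finger pad.
Only numpy, scipy, OpenCV 4.12 (cv2) and the standard library are available. Lean on these libraries where they do the work, as an engineer would, in place of code of your own. Each camera call takes 0.05 s, during which the arm holds its last target. There are 200 camera calls.

## Working session

There is one attempt and no reset: what is moved stays moved. The work goes in short steps, Python scripts to look and compute and a shell command to move; the robot and the scene stay as the last step left them, time stands still between calls to the robot, and variables do not carry over. Pictures are saved under pics/ and viewed, at most 10 in all, crops included, and the job is handed in when it is done.

```bash
ls; mkdir -p pics; cat > h.py <<'E'
import numpy as np, cv2
from plant import ctrl
def shot(c,name=None):
    r=ctrl.read_camera(c)
    if name: cv2.imwrite('pics/'+name,r['frame'][:,:,::-1])
    return r
def rec(c,l):
    for d in ctrl.recognise(c,l)[:3]: print(c,l,np.round(d['centre'],3),round(d['score'],2))
def local(p,s=None):
    s=s or ctrl.observe(); R=np.array(s['orientation']); return R.T@(np.array(p)-np.array(s['eef_pos']))
def px(r,p):
    T=np.linalg.inv(np.array(r['world_from_camera'])); q=T[:3,:3]@p+T[:3,3]
    return r['fx']*q[0]/q[2]+r['cx'], r['fy']*q[1]/q[2]+r['cy']
def ray(r,u,v,z):
    T=np.array(r['world_from_camera']); d=T[:3,:3]@[(u-r['cx'])/r['fx'],(v-r['cy'])/r['fy'],1]; o=T[:3,3]
    return o+d*(z-o[2])/d[2]
E
python3 - <<'E'
from h import *
s=ctrl.observe(); print(s['time_s'],s['eef_pos'],np.round(s['orientation'],3),s['force'],s['width'])
a=shot('scene','scene.png'); b=shot('side','side.png')
print(np.round(a['world_from_camera'],3),np.round(b['world_from_camera'],3))
for c in('scene','side'):
    for l in('jar','jar_label','scanner_window','tongs','tongs_grip','tongs_tip','bun','roll_a','tray','spoon'): rec(c,l)
print(ctrl.observe()['time_s'])
E
```

```text
pics
0.0 [ 0.2636045  -0.56588127  0.2441455 ] [[ 0.907  0.422 -0.001]
 [ 0.422 -0.907  0.002]
 [ 0.    -0.002 -1.   ]] [-0.40937507 -0.41263314  0.56913348] 1.0022017340737657
[[-0.016  0.787 -0.616  1.326]
 [ 1.     0.017 -0.004 -0.008]
 [ 0.008 -0.616 -0.787  1.118]
 [ 0.     0.     0.     1.   ]] [[-0.718 -0.406  0.565 -0.142]
 [-0.696  0.436 -0.57   0.626]
 [-0.015 -0.803 -0.596  0.733]
 [ 0.     0.     0.     1.   ]]
scene jar [0.566 0.26  0.074] 0.66
scene jar_label [0.566 0.262 0.076] 0.75
scene jar_label [ 0.382 -0.264  0.016] 0.34
scene scanner_window [ 0.666 -0.19   0.035] 0.48
scene tongs [ 0.383 -0.258  0.016] 0.86
scene tongs_grip [ 0.385 -0.264  0.014] 0.62
scene tongs_tip [ 0.382 -0.263  0.017] 0.63
scene bun [ 0.674 -0.099  0.032] 0.83
scene roll_a [ 0.663 -0.191  0.035] 0.85
scene roll_a [0.687 0.015 0.036] 0.63
scene tray [ 0.672 -0.083  0.004] 0.88
scene spoon [ 0.604 -0.403  0.014] 0.8
scene spoon [ 0.675 -0.095  0.031] 0.66
side jar [0.53  0.275 0.069] 0.6
side jar_label [0.53  0.27  0.058] 0.75
side scanner_window [0.488 0.413 0.07 ] 0.8
side tongs [ 0.413 -0.224  0.009] 0.64
side tongs_grip [ 0.421 -0.226  0.014] 0.79
side tongs_grip [0.659 0.022 0.033] 0.45
side tongs_tip [ 0.42  -0.224  0.016] 0.69
side tongs_tip [0.526 0.269 0.06 ] 0.16
side bun [ 0.656 -0.087  0.03 ] 0.71
side roll_a [0.659 0.021 0.033] 0.79
side roll_a [ 0.649 -0.186  0.029] 0.59
side tray [ 0.652 -0.062  0.008] 0.87
side spoon [ 0.572 -0.405  0.012] 0.7
1.1
```

View pictures.

View pics/scene.png

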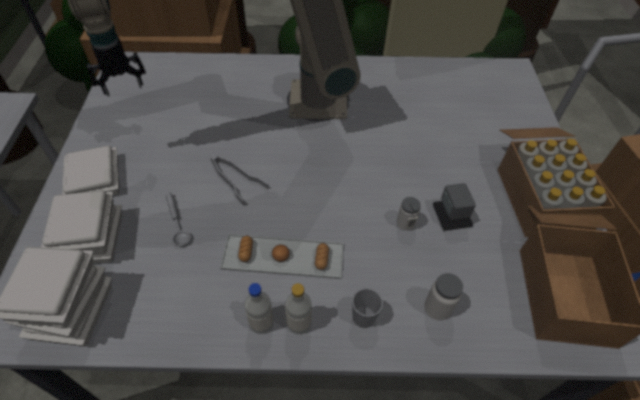

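View pics/side.png

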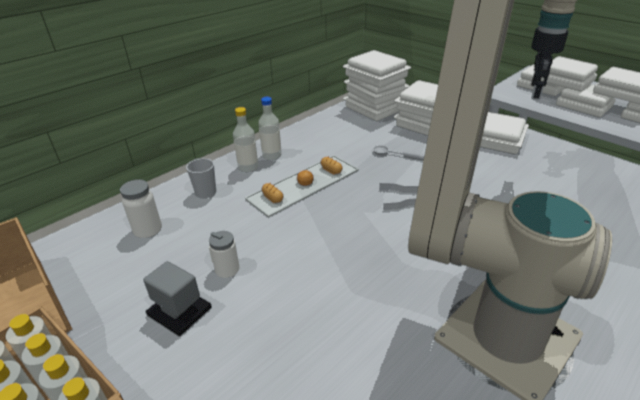

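The scene shows the hinge of the tongs at about (214,160) with the tips at (243,202)/(268,186), pointing to +x+y. The bun is in the middle of the tray (280,253), the jar at (409,213) and the scanner at (455,205). The side view agrees. I'll go past the tongs first and look with the wrist camera.

```bash
python3 -m crank '[[0.04,-0.037,-0.015,0],[0.08,-0.073,-0.03,0],[0.12,-0.11,-0.045,0],[0.16,-0.146,-0.06,0],[0.2,-0.183,-0.075,0],[0.24,-0.22,-0.09,0],[0.261,-0.238,-0.1,0],[0.261,-0.238,-0.1,0]]' 0.0854 20
python3 - <<'E'
from h import *
s=ctrl.observe(); r=shot('wrist','w1.png'); print(s['time_s'],s['eef_pos'],np.round(s['orientation'],3)); print(np.round(r['tool_from_camera'],3),r['fx'],r['cx'],r['cy'])
for l in('tongs','tongs_grip','tongs_tip'): rec('wrist',l)
E
```

```text
time_s: 2.1
eef_pos: [0.4009, -0.2395, 0.3466]
orientation: [[0.905, 0.425, 0.002], [0.425, -0.905, -0.002], [0.001, 0.002, -1.0]]
force: [0.7, -0.1, 0.4]
width: 1.002
grasp_force: 0.0
2.1 [ 0.40086043 -0.23948307  0.34659066] [[ 0.905  0.425  0.002]
 [ 0.425 -0.905 -0.002]
 [ 0.001  0.002 -1.   ]]
[[ 0.    -0.955 -0.296  0.076]
 [ 1.     0.     0.    -0.   ]
 [ 0.    -0.296  0.955 -0.128]
 [ 0.     0.     0.     1.   ]] 344.3846636982183 316.557921715779 194.6292628266385
wrist tongs [ 0.368 -0.262  0.021] 0.95
wrist tongs_grip [ 0.373 -0.262  0.026] 0.75
wrist tongs_tip [ 0.373 -0.26   0.025] 0.96
```

View pics/w1.png

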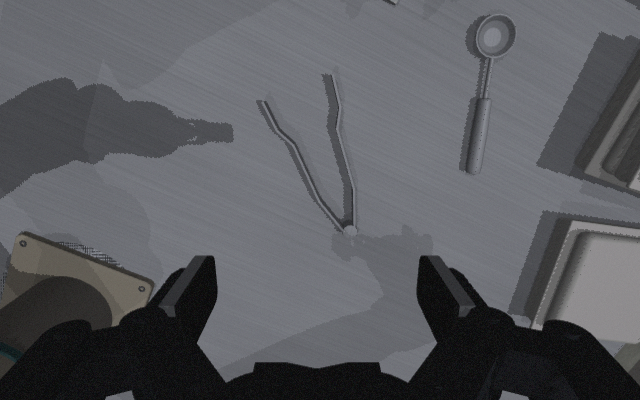

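Wrist view: tongs hinge at (350,230), tips at (262,101) and (328,74). I'll use those pixels later. Next is the jar.

```bash
python3 -m crank '[[0.035,-0.047,0,-0.175],[0.071,-0.094,0,-0.35],[0.107,-0.14,0,-0.525],[0.142,-0.187,0,-0.7],[0.178,-0.234,0,-0.875],[0.213,-0.28,0,-1.05],[0.249,-0.327,0,-1.225],[0.284,-0.374,0,-1.4]]' && python3 -m crank '[[0.04,0.02,0,-0.08],[0.08,0.04,0,-0.17],[0.105,0.054,0,-0.17],[0.105,0.054,0,-0.17],[0.105,0.054,0,-0.17],[0.105,0.054,0,-0.17],[0.105,0.054,0,-0.17],[0.105,0.054,0,-0.17]]'
cat >> h.py <<'E'
def wcam(r,s):
    M=np.eye(4); M[:3,:3]=s['orientation']; M[:3,3]=s['eef_pos']; r['world_from_camera']=M@np.array(r['tool_from_camera']); return r
E
python3 - <<'E'
from h import *
import pickle
s=ctrl.observe(); r=wcam(shot('wrist','w2.png'),s); pickle.dump(r,open('w2.pkl','wb')); print(np.round(s['eef_pos'],4),np.round(s['orientation'],3),np.round(s['joint_positions'],1))
for l in('jar','jar_label','scanner_window'): rec('wrist',l)
# tongs from w1
q=dict(r); M=np.eye(4); M[:3,:3]=[[0.905,0.425,0.002],[0.425,-0.905,-0.002],[0.001,0.002,-1]]; M[:3,3]=[.40086,-.23948,.34659]
q['world_from_camera']=M@np.array(r['tool_from_camera'])
h,a,b=[ray(q,*p,.024) for p in((350,230),(262,101),(328,74))]
print(h,a,b,np.linalg.norm(a-b),np.linalg.norm((a+b)/2-h))
d=(a+b)/2-h; print('yaw',np.degrees(np.arctan2(d[1],d[0])))
E
```

```text
time_s: 3.3
eef_pos: [0.5003, 0.2191, 0.3446]
orientation: [[-0.266, 0.964, -0.0], [0.964, 0.266, -0.001], [-0.0, -0.001, -1.0]]
force: [-0.2, -0.2, 0.7]
width: 1.002
grasp_force: 0.0
time_s: 4.3
eef_pos: [0.5242, 0.3332, 0.3456]
orientation: [[-0.421, 0.907, 0.0], [0.907, 0.421, 0.0], [-0.0, 0.0, -1.0]]
force: [-0.1, -0.6, -0.5]
width: 0.999
grasp_force: 0.0
[0.5242 0.3332 0.3456] [[-0.421  0.907  0.   ]
 [ 0.907  0.421  0.   ]
 [-0.     0.    -1.   ]] [26.5 13.6  7.5 83.9 -0.  91.6]
wrist jar [0.543 0.274 0.092] 0.65
wrist jar_label [0.545 0.27  0.097] 0.61
wrist scanner_window [0.515 0.407 0.107] 0.68
[ 0.31687688 -0.33278228  0.024     ] [ 0.426778   -0.15280103  0.024     ] [ 0.49122746 -0.21423029  0.024     ] 0.08903530812806756 0.206107446405793
yaw 46.40379197697061
```

View pics/w2.png

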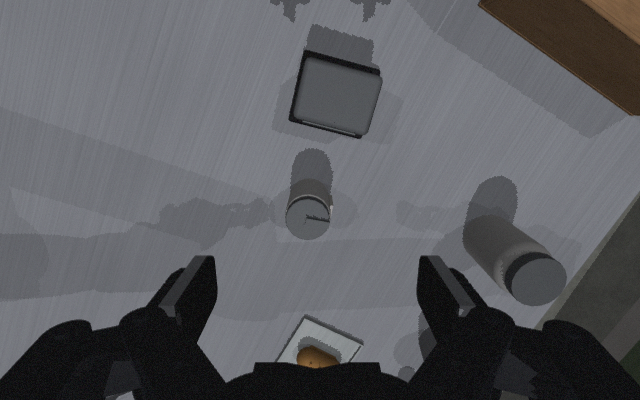

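The wrist picture shows the lid centred near (307,217) with the rib pointing right to (329,219), and the scanner top at (295–382, 53–137). I'll enlarge it for accuracy.

```bash
python3 - <<'E'
import cv2
i=cv2.imread('pics/w2.png')[40:250,270:400]; i=cv2.convertScaleAbs(cv2.resize(i,None,fx=2.8,fy=2.8,interpolation=cv2.INTER_CUBIC),alpha=1.6)
cv2.imwrite('pics/w2c.png',i)
E
```

```text
(no output)
```

View pics/w2c.png

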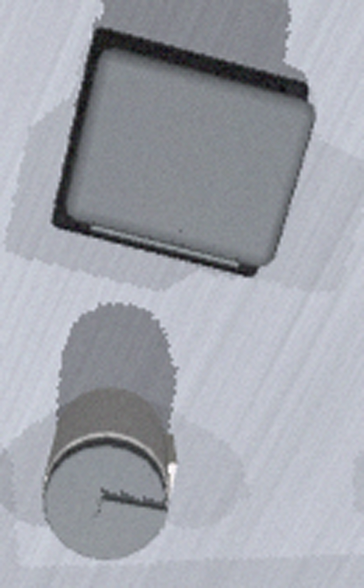

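```bash
python3 - <<'E'
from h import *
import pickle
r=pickle.load(open('w2.pkl','rb'))
P=lambda u,v,z: ray(r,u/2.8+270,v/2.8+40,z)
c=[P(u,v,.102)[:2] for u,v in((102,48),(316,101),(268,268),(66,217))]
for k in range(4): d=c[(k+1)%4]-c[k]; print(np.round(c[k],4),np.linalg.norm(d),np.degrees(np.arctan2(d[1],d[0])))
print('front mid',(c[2]+c[3])/2)
j=P(106,500,.094)[:2]; w=(c[2]+c[3])/2; print('jar',j,np.linalg.norm(w-j),'bearing',np.degrees(np.arctan2(*(w-j)[::-1])))
d=P(168,507,.099)-P(101,492,.099); print('rib',np.linalg.norm(d),np.degrees(np.arctan2(d[1],d[0])))
a=P(168,515,.099)[:2]; d=a-j; print('rib via centre',np.linalg.norm(d),np.degrees(np.arctan2(d[1],d[0])))
s=ctrl.observe(); print('local',local([*j,.055]), s['time_s'])
E
```

```text
[0.4713 0.4247] 0.07986660824775485 11.88219416123414
[0.5494 0.4412] 0.06230356673793201 -78.9717212063245
[0.5613 0.38  ] 0.07929976059118429 -169.04382166844144
[0.4835 0.3649] 0.06101606992997288 101.55230176164244
front mid [0.52240841 0.37246123]
jar [0.54554732 0.26450625] 0.11040692332853082 bearing 102.0976505272082
rib 0.028613063429117125 11.447848506508064
rib via centre 0.026393568320565743 14.514561149571508
local [-0.07174631 -0.00973198  0.29040317] 4.5
```

```bash
python3 -m crank '[[-0.012,-0.002,0.03,-0.16],[-0.024,-0.004,0.06,-0.32],[-0.036,-0.005,0.09,-0.48],[-0.048,-0.007,0.12,-0.64],[-0.06,-0.008,0.15,-0.8],[-0.072,-0.01,0.17,-0.96],[-0.072,-0.01,0.17,-0.96],[-0.072,-0.01,0.17,-0.96]]' && python3 -m crank '[[0,0,0.02,0],[0,0,0.045,0],[0,0,0.07,0],[0,0,0.09,0],[0,0,0.105,0],[0,0,0.118,0],[0,0,0.118,0],[0,0,0.118,0]]' && python3 -m crank '[[0,0,0,0],[0,0,0,0],[0,0,0,0],[0,0,0,0],[0,0,0,0],[0,0,0,0],[0,0,0,0],[0,0,0,0]]' 0.045 25
```

```text
time_s: 5.5
eef_pos: [0.546, 0.2648, 0.1763]
orientation: [[-0.984, 0.177, 0.001], [0.177, 0.984, 0.001], [-0.001, 0.001, -1.0]]
force: [-0.3, 0.2, -0.3]
width: 1.0
grasp_force: 0.0
time_s: 6.5
eef_pos: [0.546, 0.2645, 0.058]
orientation: [[-0.985, 0.175, 0.001], [0.175, 0.985, 0.0], [-0.001, 0.001, -1.0]]
force: [-0.1, -0.6, 0.9]
width: 1.0
grasp_force: 0.0
time_s: 7.5
eef_pos: [0.546, 0.264, 0.0582]
orientation: [[-0.985, 0.175, 0.001], [0.175, 0.985, -0.001], [-0.001, -0.0, -1.0]]
force: [-1.7, -2.4, 6.7]
width: 0.648
grasp_force: 27.2
```

```bash
python3 -m crank '[[0,0,0,-0.1],[0,0,0,-0.22],[0,0,0,-0.34],[0,0,0,-0.46],[0,0,0,-0.58],[0,0,0,-0.7],[0,0,0,-0.82],[0,0,0,-0.94]]' && python3 -m crank '[[0,0,0,-0.12],[0,0,0,-0.24],[0,0,0,-0.36],[0,0,0,-0.48],[0,0,0,-0.58],[0,0,0,-0.63],[0,0,0,-0.63],[0,0,0,-0.63]]' && python3 -m crank '[[0,0,0,0],[0,0,0,0],[0,0,0,0],[0,0,0,0],[0,0,-0.02,0],[0,0,-0.05,0],[0,0,-0.09,0],[0,0,-0.13,0]]' 0.0854 && python3 -m crank '[[0.02,-0.01,-0.05,0.18],[0.04,-0.02,-0.1,0.36],[0.07,-0.03,-0.15,0.54],[0.07,-0.03,-0.16,0.72],[0.07,-0.03,-0.16,0.9],[0.07,-0.03,-0.16,0.9],[0.07,-0.03,-0.16,0.9],[0.07,-0.03,-0.16,0.9]]'
python3 - <<'E'
from h import *
import pickle
s=ctrl.observe(); r=wcam(shot('wrist','w3.png'),s); pickle.dump(r,open('w3.pkl','wb'))
for l in('jar','jar_label'): rec('wrist',l)
u,v=px(r,np.array([.54,.31,.09])); print(u,v)
u=int(np.clip(u-100,0,440)); v=int(np.clip(v-75,0,250)); print('crop',u,v)
i=cv2.imread('pics/w3.png')[v:v+150,u:u+200]; cv2.imwrite('pics/w3c.png',cv2.convertScaleAbs(cv2.resize(i,None,fx=4,fy=4,interpolation=cv2.INTER_CUBIC),alpha=1.6))
E
```

```text
time_s: 8.5
eef_pos: [0.5463, 0.2654, 0.0582]
orientation: [[-0.719, -0.695, 0.002], [-0.695, 0.719, 0.003], [-0.003, 0.001, -1.0]]
force: [-0.6, 1.0, 3.5]
width: 0.65
grasp_force: 27.2
time_s: 9.5
eef_pos: [0.5457, 0.2655, 0.0582]
orientation: [[-0.175, -0.984, 0.0], [-0.984, 0.175, 0.003], [-0.003, 0.0, -1.0]]
force: [-1.4, 1.4, 5.2]
width: 0.647
grasp_force: 27.3
time_s: 10.5
eef_pos: [0.5451, 0.2641, 0.1882]
orientation: [[-0.176, -0.984, -0.001], [-0.984, 0.176, -0.0], [0.0, 0.001, -1.0]]
force: [0.5, 0.3, 0.1]
width: 1.007
grasp_force: 0.0
time_s: 11.5
eef_pos: [0.5624, 0.1901, 0.3468]
orientation: [[-0.88, -0.476, -0.001], [-0.476, 0.88, -0.0], [0.001, 0.0, -1.0]]
force: [-0.3, 0.4, -0.3]
width: 0.999
grasp_force: 0.0
wrist jar [0.544 0.26  0.093] 0.93
wrist jar_label [0.544 0.258 0.099] 0.73
416.2863195293981 189.29519172477552
crop 316 114
```

View pics/w3c.png

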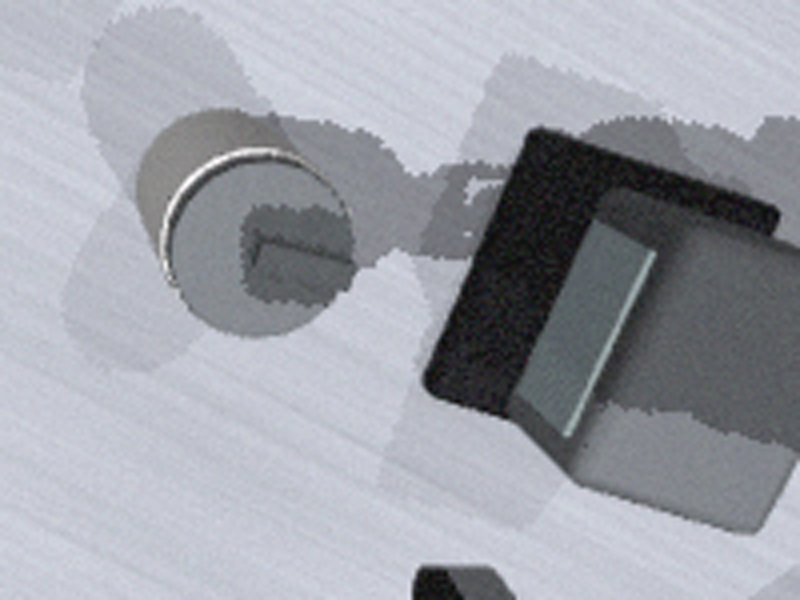

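```bash
python3 - <<'E'
from h import *
import pickle
r=pickle.load(open('w3.pkl','rb'))
P=lambda u,v,z: ray(r,u/4+316,v/4+114,z)[:2]
A=lambda d: np.degrees(np.arctan2(d[1],d[0]))
w=P(584,327,.06); j=P(262,245,.094); print('win',w,'jar',j,np.linalg.norm(w-j),A(w-j))
print('rib edge',A(P(355,265,.099)-P(262,240,.099)))
t1,t2,b1,b2=P(655,253,.09),P(568,437,.09),P(597,220,.03),P(518,398,.03)
print(t1,t2,b1,b2,A(t1-t2),A(b1-b2))
e=P(525,130,.01)-P(425,385,.01); print('foot front dir',A(e))
E
```

```text
win [0.52302232 0.37748459] jar [0.54442859 0.26444587] 0.11504773157149552 100.72318822157817
rib edge 103.20673187427668
[0.49312652 0.36629186] [0.55175979 0.37735703] [0.49250653 0.37572855] [0.5566491  0.38860177] -169.3129269441534 -168.65167092876766
foot front dir -167.19303150050584
```

The label is now within about 2° of the window bearing (rib 103°, bearing about 101°), and the jar stands released. Next are the tongs: hinge (0.317,-0.333), yaw 46.4°, grip point (0.386,-0.260).

```bash
python3 -m crank '[[0.046,-0.039,0,0.17],[0.092,-0.078,0,0.34],[0.138,-0.117,0,0.51],[0.184,-0.156,0,0.68],[0.23,-0.195,0,0.85],[0.276,-0.234,0,1.02],[0.322,-0.273,0,1.19],[0.369,-0.312,0,1.36]]' && python3 -m crank '[[0,0,0.02,0.18],[0,0,0.04,0.36],[0,0,0.06,0.54],[0,0,0.08,0.72],[0,0,0.1,0.9],[0,0,0.12,1.08],[0,0,0.13,1.26],[0,0,0.13,1.44]]'
python3 - <<'E'
from h import *
s=ctrl.observe(); R=np.array(s['orientation']); print(s['joint_positions'],np.degrees(np.arctan2(R[1,0],R[0,0])))
r=wcam(shot('wrist','w4.png'),s); import pickle; pickle.dump(r,open('w4.pkl','wb'))
print('predicted hinge/tips px',px(r,np.array([.3169,-.3328,.024])),px(r,np.array([.4268,-.1528,.024])),px(r,np.array([.4912,-.2142,.024])))
print(local([.3859,-.2604,.016],s))
rec('wrist','tongs_tip'); rec('wrist','tongs_grip')
E
```

```text
time_s: 12.65
eef_pos: [0.3849, -0.2613, 0.3476]
orientation: [[-0.644, 0.765, 0.001], [0.765, 0.644, -0.001], [-0.001, 0.0, -1.0]]
force: [1.5, 0.3, -0.5]
width: 1.001
grasp_force: 0.0
time_s: 13.65
eef_pos: [0.3851, -0.259, 0.2161]
orientation: [[0.675, 0.738, -0.002], [0.738, -0.675, 0.002], [-0.0, -0.002, -1.0]]
force: [0.0, 0.8, 0.7]
width: 0.997
grasp_force: 0.0
[-4.19067735e+01  5.62395989e-01 -2.29562641e+01  6.66185389e+01
  7.21298454e-04  9.05106648e+01] 47.58256137134148
predicted hinge/tips px (np.float64(316.21354662566904), np.float64(266.01442015544546)) (np.float64(269.47605804012676), np.float64(51.16365201470933)) (np.float64(372.6475244882694), np.float64(53.53405699604815))
[-0.00053569  0.0020157   0.20012423]
wrist tongs_tip [ 0.379 -0.263  0.025] 0.86
wrist tongs_grip [ 0.383 -0.262  0.029] 0.93
```

View pics/w4.png

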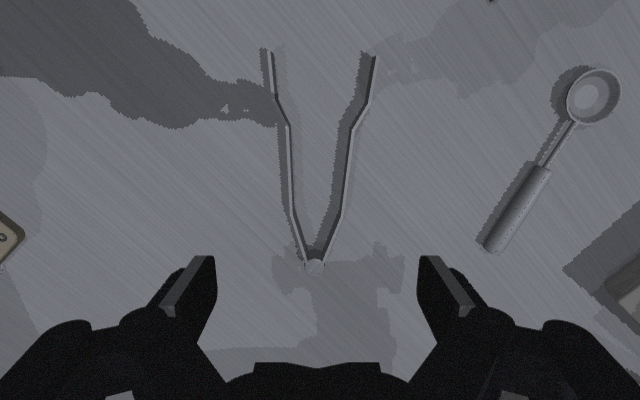

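The tongs lie where predicted: hinge (315,266), tips (267,50)/(375,57), symmetric about the tool axis. I'll descend and close to 47 mm.

```bash
python3 -m crank '[[0,0.002,0.04,0.02],[0,0.002,0.08,0.02],[0,0.002,0.12,0.02],[0,0.002,0.15,0.02],[0,0.002,0.175,0.02],[0,0.002,0.19,0.02],[0,0.002,0.199,0.02],[0,0.002,0.199,0.02]]' && python3 -m crank '[[0,0,0,0],[0,0,0,0],[0,0,0,0],[0,0,0,0],[0,0,0,0],[0,0,0,0],[0,0,0,0],[0,0,0,0]]' 0.047 25
```

```text
time_s: 14.8
eef_pos: [0.3874, -0.261, 0.0183]
orientation: [[0.685, 0.729, -0.0], [0.729, -0.685, 0.0], [-0.0, -0.0, -1.0]]
force: [-0.5, -0.7, -0.3]
width: 0.996
grasp_force: 0.0
time_s: 15.8
eef_pos: [0.3885, -0.2618, 0.0199]
orientation: [[0.685, 0.728, 0.002], [0.728, -0.685, -0.002], [0.0, 0.003, -1.0]]
force: [0.1, 1.5, 7.0]
width: 0.554
grasp_force: 7.4
```

```bash
python3 -m crank '[[0,0,-0.005,0],[0,0,-0.015,0],[0,0,-0.03,0],[0,0,-0.05,0],[0,0,-0.075,0],[0,0,-0.1,0],[0,0,-0.12,0],[0,0,-0.13,0]]' && python3 -m crank '[[0.015,0.001,0,0.08],[0.045,0.002,0,0.16],[0.075,0.004,0,0.24],[0.11,0.007,0,0.32],[0.145,0.01,0,0.4],[0.18,0.012,0,0.48],[0.205,0.013,0,0.56],[0.217,0.014,0,0.64]]' && python3 - <<'E'
from h import *
import pickle
s=ctrl.observe(); R=np.array(s['orientation']); print(np.round(s['joint_positions'],1),np.degrees(np.arctan2(R[1,0],R[0,0])),s['time_s'])
r=wcam(shot('wrist','w5.png'),s); pickle.dump((r,s),open('w5.pkl','wb'))
for l in('bun','roll_a','tray','tongs_tip'): rec('wrist',l)
E
```

```text
time_s: 16.8
eef_pos: [0.388, -0.2616, 0.1503]
orientation: [[0.685, 0.728, 0.002], [0.728, -0.685, -0.002], [0.0, 0.003, -1.0]]
force: [-0.2, 0.6, -1.3]
width: 0.553
grasp_force: 5.0
time_s: 17.8
eef_pos: [0.5468, -0.1114, 0.1481]
orientation: [[0.985, 0.174, -0.001], [0.174, -0.985, 0.0], [-0.0, -0.0, -1.0]]
force: [-1.0, 0.4, -2.3]
width: 0.552
grasp_force: 5.0
[-18.2  13.1 -17.3  59.6   0.  151.8] 10.009665694640363 17.8
wrist bun [ 0.662 -0.097  0.037] 0.83
wrist roll_a [ 0.657 -0.187  0.035] 0.98
wrist roll_a [0.646 0.009 0.033] 0.92
wrist tray [ 0.641 -0.126  0.007] 0.93
wrist tongs_tip [ 0.599 -0.124  0.15 ] 0.74
wrist tongs_tip [ 0.661 -0.099  0.039] 0.54
```

View pics/w5.png

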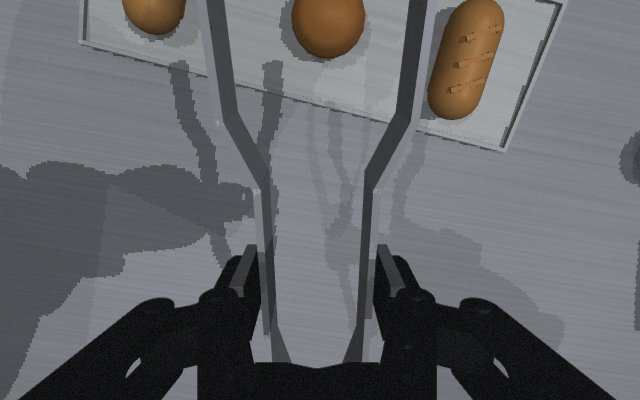

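The tongs are held symmetric about column 318. The bun is at about (328,21) and ±36 px wide. The tray's x axis is at about -4°.

```bash
python3 - <<'E'
from h import *
import pickle
r,s=pickle.load(open('w5.pkl','rb'))
b=ray(r,328.5,21,.021); print('bun',b,'left/right edge',ray(r,292,21,.021),ray(r,365,21,.021))
for y in(10,5):
    a=np.radians(y); t=b-.085*np.array([np.cos(a),np.sin(a),0]); t[2]=.08; print(y,np.round(local(t),4))
E
```

```text
bun [ 0.66530375 -0.0982679   0.021     ] left/right edge [ 0.6610453 -0.0741826  0.021    ] [ 0.66956204 -0.12235223  0.021     ]
10 [0.0355 0.0067 0.068 ]
5 [ 0.0359 -0.0007  0.068 ]
```

```bash
python3 -m crank '[[0.008,0,0,0.03],[0.02,0,0.01,0.06],[0.03,-0.001,0.025,0.087],[0.036,-0.001,0.04,0.087],[0.036,-0.001,0.055,0.087],[0.036,-0.001,0.065,0.087],[0.036,-0.001,0.065,0.087],[0.036,-0.001,0.065,0.087]]' && python3 - <<'E'
from h import *
import pickle
s=ctrl.observe(); print(np.round(s['joint_positions'],1))
r=wcam(shot('wrist','w6.png'),s); pickle.dump((r,s),open('w6.pkl','wb'))
print(px(r,np.array([.6653,-.0983,.021])))
E
```

```text
time_s: 19.05
eef_pos: [0.5816, -0.1054, 0.0837]
orientation: [[0.996, 0.089, 0.001], [0.089, -0.996, -0.0], [0.001, 0.0, -1.0]]
force: [0.1, 0.1, -1.6]
width: 0.556
grasp_force: 5.0
[-16.5  19.9 -16.9  53.1  -0.  158.4]
(np.float64(317.7685706231136), np.float64(72.37903991425193))
```

View pics/w6.png

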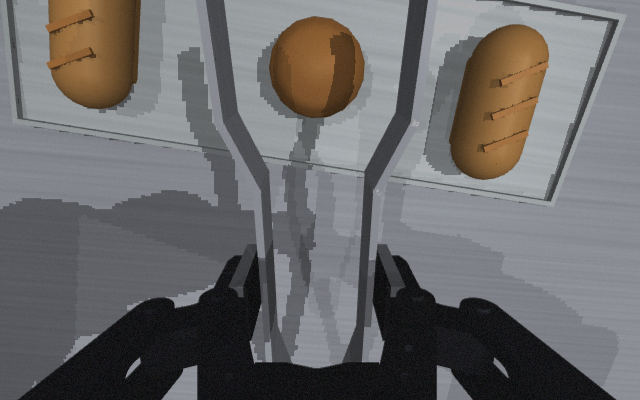

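The bun at (317.5,67) is centred between the paddles (mid-column 318). I'll descend, squeeze, and lift.

```bash
python3 -m crank '[[0.001,0,0.01,0],[0.001,0,0.02,0],[0.001,0,0.03,0],[0.001,0,0.04,0],[0.001,0,0.047,0],[0.001,0,0.051,0],[0.001,0,0.051,0],[0.001,0,0.051,0]]' && python3 -m crank '[[0,0,0,0],[0,0,0,0],[0,0,0,0],[0,0,0,0],[0,0,0,0],[0,0,0,0],[0,0,0,0],[0,0,0,0]]' 0.03 25 && python3 -c "
from h import *
s=ctrl.observe(); print(np.round(s['force'],1),s['width']*85.4,s['grasp_force']); shot('wrist','w7.png')"
```

```text
time_s: 20.1
eef_pos: [0.5828, -0.1053, 0.0327]
orientation: [[0.996, 0.089, 0.001], [0.089, -0.996, -0.0], [0.001, 0.0, -1.0]]
force: [0.8, -0.4, -2.1]
width: 0.549
grasp_force: 5.0
time_s: 21.1
eef_pos: [0.5829, -0.1053, 0.0327]
orientation: [[0.996, 0.089, 0.001], [0.089, -0.996, -0.0], [0.001, 0.0, -1.0]]
force: [-0.5, -0.3, 5.4]
width: 0.445
grasp_force: 25.5
[-0.5 -0.3  5.4] 38.04374433138156 25.466160420473898
```

View pics/w7.png

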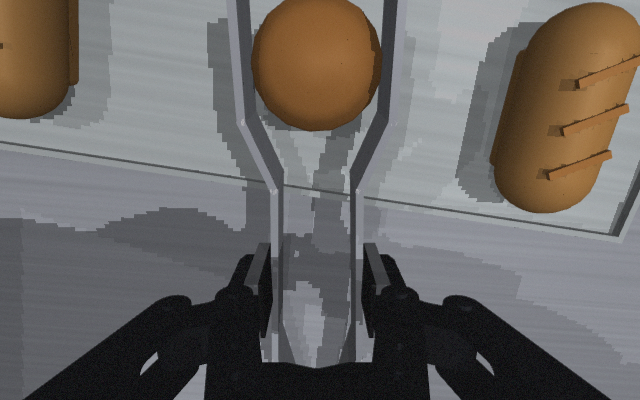

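The bun at (317,65) is held between the paddles, 38 mm at the grip with 25 N. Lifting gently.

```bash
python3 -m crank '[[0,0,-0.003,0],[0,0,-0.01,0],[0,0,-0.02,0],[0,0,-0.03,0],[0,0,-0.04,0],[0,0,-0.05,0],[0,0,-0.06,0],[0,0,-0.07,0]]' && python3 -m crank '[[0,0,-0.01,0],[0,0,-0.02,0],[0,0,-0.03,0],[0,0,-0.04,0],[0,0,-0.048,0],[0,0,-0.054,0],[0,0,-0.058,0],[0,0,-0.06,0]]' && python3 -m crank '[[0,0,0,0],[0,0,0,0],[0,0,0,0],[0,0,0,0],[0,0,0,0],[0,0,0,0],[0,0,0,0],[0,0,0,0]]' && python3 -c "
from h import *
for c in('scene','side','wrist'):
    shot(c,c+'_end.png'); rec(c,'bun'); rec(c,'roll_a')
rec('scene','jar'); rec('side','jar'); rec('side','jar_label')"
```

```text
time_s: 22.15
eef_pos: [0.5824, -0.1052, 0.103]
orientation: [[0.996, 0.089, 0.0], [0.089, -0.996, -0.0], [0.0, 0.0, -1.0]]
force: [-0.5, 0.1, -2.0]
width: 0.438
grasp_force: 25.3
time_s: 23.15
eef_pos: [0.5825, -0.1052, 0.1624]
orientation: [[0.996, 0.089, 0.0], [0.089, -0.996, -0.0], [0.0, 0.0, -1.0]]
force: [-0.0, 0.3, -1.6]
width: 0.436
grasp_force: 25.3
time_s: 24.15
eef_pos: [0.5824, -0.1052, 0.1623]
orientation: [[0.996, 0.089, -0.0], [0.089, -0.996, -0.0], [-0.0, 0.0, -1.0]]
force: [-0.1, 0.5, -1.7]
width: 0.438
grasp_force: 25.3
scene bun [ 0.674 -0.097  0.162] 0.61
scene roll_a [0.684 0.017 0.036] 0.87
scene roll_a [0.565 0.265 0.073] 0.66
scene roll_a [ 0.666 -0.19   0.033] 0.63
side bun [ 0.659 -0.093  0.162] 0.54
side roll_a [ 0.652 -0.185  0.028] 0.83
side roll_a [0.658 0.023 0.03 ] 0.65
wrist bun [ 0.668 -0.096  0.164] 0.8
wrist roll_a [ 0.657 -0.187  0.036] 0.74
wrist roll_a [0.673 0.01  0.033] 0.67
wrist roll_a [ 0.635 -0.116  0.165] 0.3
scene jar [0.567 0.261 0.074] 0.73
scene jar [ 0.666 -0.092  0.002] 0.67
scene jar [ 0.661 -0.19   0.036] 0.59
side jar [0.529 0.278 0.067] 0.92
side jar_label [0.525 0.276 0.06 ] 0.91
side jar_label [0.659 0.021 0.031] 0.38
```

All three cameras put the bun at about 0.16 m (its visible surface), so its middle is near 0.15 m. The grip is steady at 25 N and the rolls and jar are where they were.

```bash
python3 -c "
from plant import ctrl
print(ctrl.sign_off())"
```

```text
the job is handed in; nothing more can be done
None
```

The job is handed in after about 25 s of robot time: the jar stands released with its label within about 2° of the scanner window, the bun is held steady about 15 cm up in the gripped tongs, and the rolls and spoon were not touched.

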